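Hold a casting flask down in the vibrator's sprung cradle

ROBOT

A 7-joint arm with a two-finger parallel gripper is mounted at the origin on the work surface. World frame = base frame: x ahead of the robot, y to its left, z up, the work surface at z = 0. Lengths are in mm, angles in rad, forces in N, time in s.
With the tool pointing down it reaches from about 400 to 875 mm from the base axis. Payload 4.4 kg.
Tool frame: the origin (TCP) lies midway between the tips of the shut fingers; the grasp point (between the pads) lies 19 mm behind it; z points along the fingers, y is the direction in which the jaws open and shut (so a half turn about z gives the same grasp; the last joint's range is limited). The gripper opens to 85 mm and grips with 20 to 120 N. Pads are 22 mm wide; open, the fingers measure 114 mm over their backs; the gripper's body (76 mm by 85 mm) begins 54 mm behind the grasp point. The pads swing forward as they close: fully open they stand 13 mm farther back than shut.
Start: joints at [1.062, 0.628, 0.038, 1.517, -0.027, 0.996, -0.02], TCP at [278.534, -587.313, 231.313] pointing down, gripper open.
Joint ranges: [-3.06, 3.06], [-0.37, 2.12], [-1.25, 1.32], [0.18, 2.47], [-1.1, 4.24], [0.23, 1.98], [-2.94, 2.94]. Speed limits (rad/s): [2.57, 2.57, 3.14, 3.14, 3.14, 3.14, 3.14].

INTERFACE

Orientations are given as [roll, pitch, yaw] about the fixed x, y, z axes, in that order (R = Rz(yaw) Ry(pitch) Rx(roll)).
In Python, from cell import ctrl, vision gives the robot as it stands.
- The arm moves only by the tool play_rows, never from a script. Its arguments are lists of equal length, an entry for each row: "slide": the shift along the tool's x, y, z in mm, a list of three; "turn": the turn about the tool's z in rad; "fingers": the opening, from 0 (shut) to 1 (fully open). A call has 1 to 5 rows; each row is the pose to reach, as a shift and turn from the pose measured when the call began, along the tool's axes at that moment; what a row does not reach only later rows make up. A row lasts 1/8 s, in which the tool goes at most 62.5 mm and 10.7 degrees, less where a joint would pass 70% of its speed; a pose out of reach is approached as far as the arm can. A call with a gripper value outside its range is refused whole. The fingers move at their own pace and stop on an object; the grip force is fixed at half the most. Time passes only in rows, so rows that repeat a pose let the fingers close. It gives the time, the measured TCP pose, the force and the opening at its end, in the units of the state.
- ctrl.read_state(): the state, without advancing time (a new reading comes with each control period).
- vision.get_image(name): name is "scene" or "side" or "wrist"; returns (picture, depth): 384x512x3 uint8, blue, green, red; 384x512 float32, mm along the optical axis (not along the pixel's ray), 0 where there is no reading.
- vision.camera_params(name): a dict with "fx", "fy", "cx", "cy" (pixels), "position" and "rotation" of the camera in the world. Camera axes: x right, y up, looking along -z (the intrinsics and any distortion apply to the point x, -y, -z); pixel columns grow to the right and rows downward; lengths in mm; the calibration is good to about 2 mm. The wrist camera is an equidistant fisheye: a pixel r from the principal point sees the ray r / f radians off the axis. A picture is of the moment at which its call begins: read the wrist's pose just before it. camera_params takes no time and is no camera call; for the wrist camera it gives the pose at the moment of the call.
- ctrl.finish_job(): hands the job in, once; it reports no verdict.
The state is a dict: "clock": time; "qpos": joint angles; "qd": joint speeds; "tau": joint torques, N m; "eef_pos": TCP position; "tool_rot": TCP orientation; "force": force on the tool from outside, world axes, zero at the start; "torque": the same for the moment, N m; "width": finger opening in mm.
Only numpy, scipy, OpenCV 4.12 (cv2) and the standard library are available. Lean on these libraries where they do the work, as an engineer would, in place of code of your own. Each camera call takes 0.05 s, during which the arm holds its last target.

TASK

The vibrator only runs while its cradle is held down, and the plaster mix is about to be poured: lift the tallest of the three steel casting flasks up and off its drying peg and lower it upright over the blue wax tree into the ring cradle on the black vibrator, without knocking the tree. Then press the flask straight down against the springs until the cradle is fully down on its stop, and finish like that: still gripping the flask and holding it pressed down, with nothing released. Leave the other two flasks, the green mixing bowl and the jar where they are.

Things in the scene. Friction and masses are not known exactly. Their poses are not given: they have to be found in the camera images.
- rack: Fixed drying rack: white drip tray 85 x 285 mm with three upright wooden pegs in a row along its y axis, at y = -95, 0 and +95 mm. Origin on the bench under the middle peg, z up. Each peg is 13 mm thick, its tip 115 mm above the bench; a flask on it stands on a white shoulder (68 mm across) with its foot 30 mm above the bench.
- flask_mid (a point): Centre (half-way up, on the axis) of the flask to use: a plain bright steel tube open at both ends, 51 mm outside diameter, 46 mm bore, 76 mm tall, about 0.19 kg, the tallest of the three. Its z axis runs along the tube; it starts upright, on any one of the three pegs.
- flask_wide_mid (a point): Centre of another flask, to be left alone: wide perforated steel tube, 64 mm diameter, 60 mm tall, on another peg.
- flask_small_mid (a point): Centre of another flask, to be left alone: small steel tube, 40 mm diameter, 50 mm tall, on the remaining peg.
- vibrator: Black bench vibrator, fixed: a box 150 mm square on a 190 mm square base plate, its top face 85 mm above the bench, the sprung steel ring cradle in the middle of the top. Origin on the bench under the cradle's axis, z up; its knob and switch look along -x.
- seat (a point): Centre of the cradle's rubber seat, where the flask's foot rests, z up: 119 mm above the bench with the cradle up; it moves down with the cradle. Around it a collar of 55 mm bore rises 10 mm and flares to 65 mm bore (73 mm outside) at 18 mm above the seat. A rubber dome 39 mm across and 9 mm high stands in its middle under the tree. A seated flask's centre is 38 mm above this point.
- cradle (a joint): How far the cradle is pressed down: 0 up, 0.012 (m) fully down on its stop. Springs push it up, preloaded: it starts to sink at about 6 N of downward push and needs about 16 N at the stop, the flask's own weight (2 N) included.
- tree_top (a point): Top of the fragile blue wax tree that stands on the cradle's axis and moves with it: a trunk with three tiers of small wax rings, 26 mm across, its top 51 mm above the seat. The flask goes down over it; it must not be knocked.
- bowl: Green mixing bowl, 116 mm across, 58 mm high, loose; origin at the centre of its underside. Leave alone.
- jar: Amber jar with a black lid, 52 mm diameter, 75 mm high, loose; origin at the centre of its underside. Leave alone.
Things that resemble listed ones, but are neither listed nor needed, are in the scene too. What is shaped like the part that bears flask_mid but red is not meant. What is shaped like the part that bears flask_wide_mid but purple or turquoise is not meant.

How it is judged (in metres and radians):
On the way, in this order (a step that is already met when the one before it is completed fails the run):
1. the flask is gripped and lifted up off its peg, its foot above the tip of the peg (height (world z) of flask_mid above 0.15 m and contact force between the fingers and flask above 1 N), for 0.1 s.
2. the flask stands upright in the ring cradle, over the wax tree, its foot on the seat (horizontal distance between flask_mid and seat below 0.0045 m and z of flask_mid in the frame of seat between 0.034 and 0.041 m and angle between flask_mid's own z axis and vertical below 0.08 rad), for 0.1 s.
At the end, for the whole second after the job is handed in: Flask upright in the cradle (4.5 mm, 4.6 deg), foot on the seat; cradle pressed at least 10.5 of 12 mm through the flask with over 8 N; fingers still on the flask, the robot not on the cradle; other flasks, bowl and jar upright within 30 mm of their places (all of step 2 and value of joint cradle above 0.0105 m and contact force between the fingers and flask above 3 N and contact force between flask and cradle above 8 N and contact force between each of the arm, the fingers and cradle below 1 N and distance of each of flask_wide_mid, flask_small_mid, bowl, jar from where it was at the start of the episode below 0.03 m and angle between each of flask_wide_mid, flask_small_mid, bowl, jar's own z axis and vertical below 0.2 rad); the arm keeps its last pose, push and grip.
It fails at once if the wax tree is knocked (more than 3 N on it) (contact force between cradle_c0 and anything else above 3 N).
It fails at once if another flask, the bowl or the jar is displaced by more than 30 mm or tipped (not (distance of flask_wide_mid from where it was at the start of the episode below 0.03 m) or not (distance of flask_small_mid from where it was at the start of the episode below 0.03 m) or not (distance of bowl from where it was at the start of the episode below 0.03 m) or not (distance of jar from where it was at the start of the episode below 0.03 m) or not (angle between flask_wide_mid's own z axis and vertical below 0.2 rad) or not (angle between flask_small_mid's own z axis and vertical below 0.2 rad) or not (angle between bowl's own z axis and vertical below 0.2 rad) or not (angle between jar's own z axis and vertical below 0.2 rad)).
It also fails if it takes over 48 s, if anything falls off the work surface, if the arm or the gripper's body presses on something with over 40 N, if the wrist force passes 120 N, or if a joint passes its speed limit or range.

## Working session

There is one attempt and no reset: what is moved stays moved. The work goes in short steps, Python scripts to look and compute and a tool call to move; the robot and the scene stay as the last step left them, time stands still between calls to the robot, and variables do not carry over. Pictures are saved under pics/ and viewed, and the job is handed in when it is done.

Besides the shell and the picture viewer there is one more tool, called after "Call:" as name([rows], argument=value, ...), one row to a line, values as JSON. play_rows: Moves the arm, as the interface text tells. Its arguments: {"type":"object","properties":{"slide":{"type":"array"},"turn":{"type":"array"},"fingers":{"type":"array"}},"required":["slide","turn","fingers"]}

```bash
ls; mkdir -p pics; python3 - <<'E'
from cell import ctrl, vision
import cv2
for n in ("scene","side","wrist"):
    p=vision.camera_params(n); print(n,p)
    im,d=vision.get_image(n); cv2.imwrite(f"pics/{n}0.png",im)
    import numpy as np; np.save(f"pics/{n}0_d.npy",d)
print(ctrl.read_state())
E
```

```text
pics
scene {'fx': 467.78107282112666, 'fy': 467.78107282112666, 'cx': 256.4314062009698, 'cy': 198.2604373685277, 'position': array([1171.12659449,  656.01398074,  888.7176853 ]), 'rotation': array([ 0.87578131, -0.017828  ,  2.39787857])}
side {'fx': 398.7441879870265, 'fy': 398.7441879870265, 'cx': 253.7154587968607, 'cy': 192.609507496027, 'position': array([ 66.20902604, 654.34924961, 650.59265407]), 'rotation': array([ 1.00267258,  0.02562325, -2.52622758])}
wrist {'fx': 297.3186396354542, 'fy': 297.3186396354542, 'cx': 256.91576822996274, 'cy': 189.07848069756596, 'position': array([ 353.7845233 , -550.60044166,  373.12617273]), 'rotation': array([-0.32824479,  0.00178912, -1.12738523])}
{'clock': 0.15, 'qpos': array([ 1.06219668,  0.6291643 ,  0.03843581,  1.51811421, -0.02699835,
        0.99627876, -0.02000679]), 'qd': array([ 9.91357290e-04, -2.53081871e-03,  7.33447427e-04, -4.01061188e-03,
       -1.24296088e-03,  8.56619799e-04, -5.51332694e-05]), 'tau': array([ 7.99137797e-04, -5.63808131e+01,  1.22743305e+00, -1.93653864e+01,
        1.10602129e-02,  7.42124452e-03,  1.50587391e-05]), 'eef_pos': array([ 278.34609521, -586.88016969,  230.58794652]), 'tool_rot': array([-3.14014538e+00,  1.78899631e-06,  4.42804475e-01]), 'force': array([-0.06735115, -0.47066085, -0.57932455]), 'torque': array([-0.03320356,  0.0081125 , -0.01030889]), 'width': 85.21007716109476}
```

View pics/scene0.png

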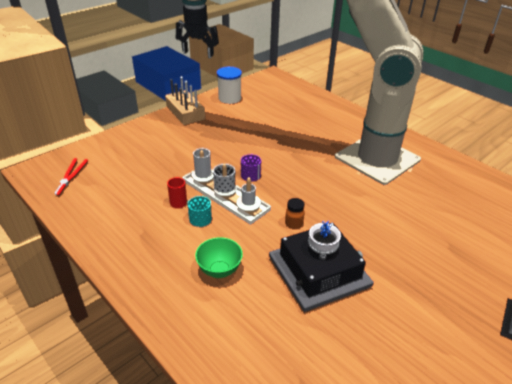

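View pics/side0.png

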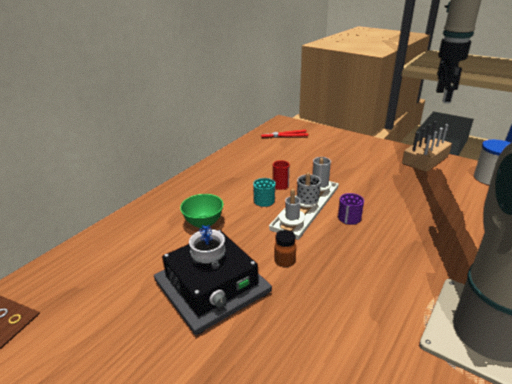

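View pics/wrist0.png

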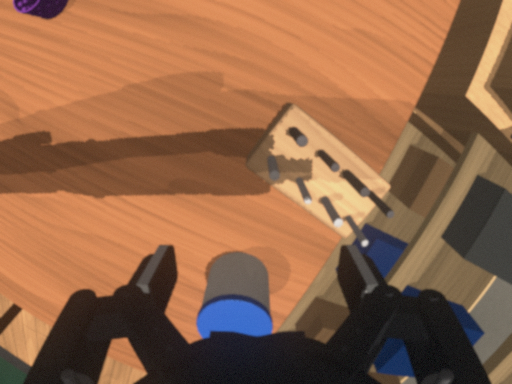

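The target flask is on the end peg, at scene (203,163) and side (321,172). The vibrator is at scene (322,255) and side (212,270). Next I'll enlarge the crops.

```bash
cat > h.py <<'E'
import numpy as np, cv2
from scipy.spatial.transform import Rotation as R
from scipy.optimize import least_squares
def Rm(r): return R.from_euler('xyz',r).as_matrix()
def ray(p,u,v,fish=False):
    x=(u-p['cx'])/p['fx']; y=(v-p['cy'])/p['fy']
    if fish:
        r=np.hypot(x,y); s=np.sin(r)/r if r>1e-9 else 1; d=np.array([x*s,-y*s,-np.cos(r)])
    else: d=np.array([x,-y,-1.])
    return np.array(p['position']),Rm(p['rotation'])@d
def proj(p,X,fish=False):
    c=Rm(p['rotation']).T@(np.asarray(X,float)-p['position']); x,y,z=c[0],-c[1],-c[2]
    if fish:
        r=np.hypot(x,y); t=np.arctan2(r,z); k=t/r if r>1e-9 else 1/z
    else: k=1/z
    return np.array([p['cx']+p['fx']*x*k,p['cy']+p['fy']*y*k])
def tri(rays):
    A=np.zeros((3,3));b=np.zeros(3)
    for o,d in rays:
        d=d/np.linalg.norm(d);M=np.eye(3)-np.outer(d,d);A+=M;b+=M@o
    X=np.linalg.solve(A,b)
    return X,[float(np.linalg.norm((np.eye(3)-np.outer(d,d)/(d@d))@(X-o))) for o,d in rays]
def atz(r,z): o,d=r; return o+d*(z-o[2])/d[2]
def crop(im,x0,y0,w,h,s,name):
    c=cv2.resize(im[y0:y0+h,x0:x0+w],None,fx=s,fy=s,interpolation=cv2.INTER_CUBIC); cv2.imwrite(name,c)
E
python3 - <<'E'
from h import *
a=cv2.imread('pics/scene0.png');b=cv2.imread('pics/side0.png')
t=[]
for im,x,y,x2,y2 in((a,170,135,265,210),(b,260,145,150,225)):
    pass
crop(a,175,140,100,80,6,'pics/s_rack.png');crop(b,265,150,80,90,6,'pics/d_rack.png')
crop(a,265,215,110,95,6,'pics/s_vib.png');crop(b,150,220,125,110,6,'pics/d_vib.png')
for n in 'pics/s_rack pics/s_vib pics/d_rack pics/d_vib'.split():pass
f=lambda p,q,o:cv2.imwrite(o,cv2.resize(np.hstack([cv2.resize(cv2.imread(p),(800,600)),cv2.resize(cv2.imread(q),(800,600))]),(800,300)))
E
```

```text
(no output)
```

View pics/s_rack.png

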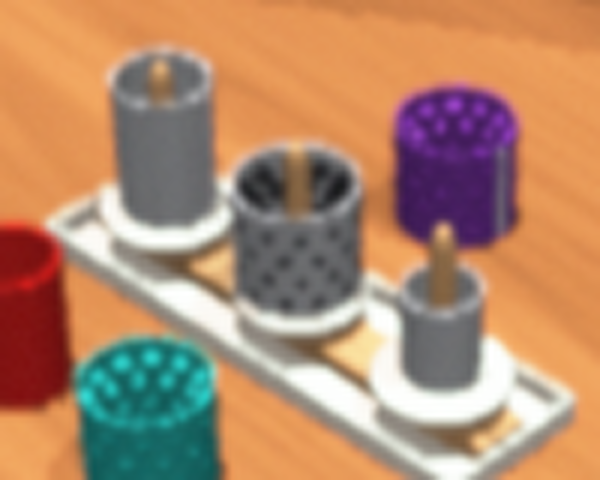

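View pics/d_rack.png

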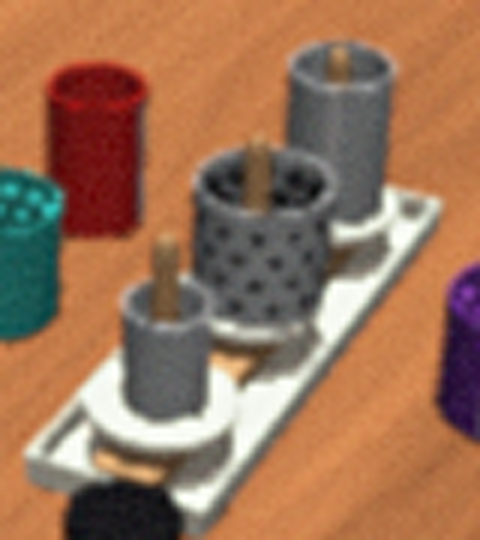

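View pics/s_vib.png

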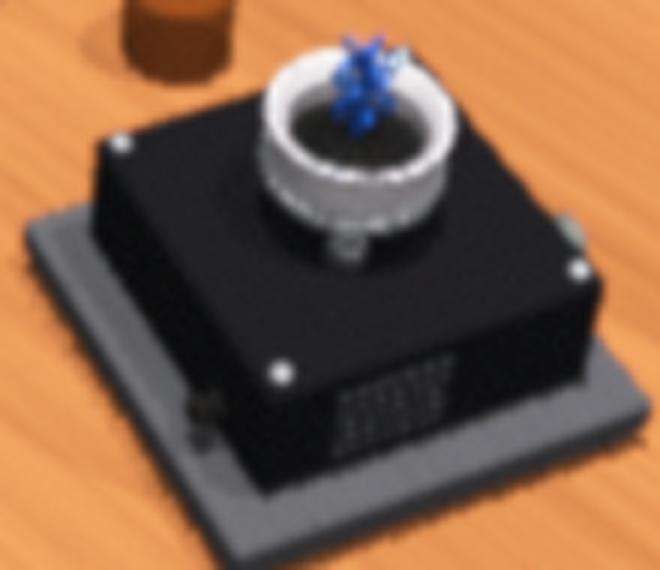

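View pics/d_vib.png

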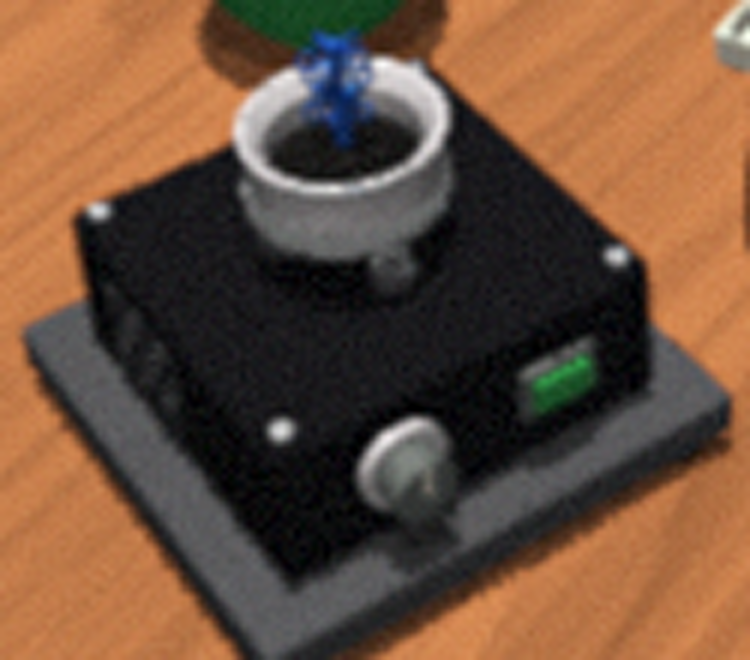

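```bash
python3 - <<'E'
from h import *
from cell import vision
ps=vision.camera_params('scene');pd=vision.camera_params('side')
c=lambda x,y,x0,y0:((x+.5)/6-.5+x0,(y+.5)/6-.5+y0)
S=lambda x,y:ray(ps,*c(x,y,175,140));D=lambda x,y:ray(pd,*c(x,y,265,150))
SV=lambda x,y:ray(ps,*c(x,y,265,215));DV=lambda x,y:ray(pd,*c(x,y,150,220))
for n,a,b in [('rim',S(161,79),D(341,64)),('pegtip',S(161,60),D(340,45)),('wide rim',S(297,190),D(265,182)),('small rim',S(441,288),D(167,303)),('smallpeg',S(444,226),D(166,238)),
 ('ring',SV(360,117),DV(342,124)),('tree',SV(365,38),DV(333,35)),('screwA',SV(280,373),DV(98,210)),('screwB',SV(121,142),DV(415,70)),('screwC',SV(579,270),DV(280,430))]:
    X,e=tri([a,b]);print(n,X.round(1),np.round(e,1))
ds=np.load('pics/scene0_d.npy')
# depth checks / bowl, jar, decoys
def dp(p,d,u,v):
    z=d[v,u];x=(u-p['cx'])/p['fx']*z;y=(v-p['cy'])/p['fy']*z
    return (p['position']+Rm(p['rotation'])@np.array([x,-y,-z])).round(0)
for n,u,v in [('bowl',219,262),('jar lid',296,205),('red',177,192),('turq',200,212),('purple',251,168),('flask',202,168)]: print(n,dp(ps,ds,u,v))
E
```

```text
rim [ 506.7 -284.2  106.5] [1.4 1.4]
pegtip [ 507.  -282.6  117.9] [1.9 1.9]
wide rim [ 497.6 -192.2   87.7] [0.3 0.3]
small rim [490.9 -95.5  79.7] [1.7 1.7]
smallpeg [490.7 -93.6 115.2] [2.9 2.9]
ring [519.7 200.9 135.8] [1. 1.]
tree [519.9 198.8 173.8] [2.5 2.5]
screwA [603.8 242.2  87.1] [1.4 1.4]
screwB [561.2 116.8  86.5] [1.6 1.6]
screwC [478.5 284.4  87.2] [1.4 1.4]
bowl [685.  11.   7.]
jar lid [442.  41.  79.]
red [ 638. -228.   64.]
turq [ 637. -126.   57.]
purple [ 400. -185.   56.]
flask [ 520. -268.   68.]
```

The flask rim measures (507,-284,106) and the seat axis (520,201), with the ring rim at z≈136. Both agree with the text. I'll move above the flask with the jaws across the rack row.

```bash
cat > go.py <<'E'
import sys
from h import *
from cell import ctrl
s=ctrl.read_state(); M=Rm(s['tool_rot']); t=np.array([float(a) for a in sys.argv[1:4]])
print('t',s['clock'],'pos',s['eef_pos'].round(1),'rot',s['tool_rot'].round(3),'F',s['force'].round(1),'w',round(s['width'],1))
print('slide',(M.T@(t-s['eef_pos'])).round(1))
if len(sys.argv)>4:
    ya=np.arctan2(M[1,1],M[0,1]); print('turn',round(-(float(sys.argv[4])-ya),3))
E
python3 go.py 507 -284 215 0.085
```

```text
t 0.15 pos [ 278.3 -586.9  230.6] rot [-3.14   0.     0.443] F [-0.1 -0.5 -0.6] w 85.2
slide [ 336.4 -175.7   15.8]
turn -1.213
```

Call:
play_rows([
  [48,-25,2],
  [96,-50,4],
  [144,-75,7],
  [192,-100,9],
  [240,-125,11],
], turn=[-0.17,-0.34,-0.51,-0.68,-0.85], fingers=[1,1,1,1,1])

```text
clock: 0.78
eef_pos: [442.4, -369.6, 219.6]
tool_rot: [-3.14, -0.001, 1.298]
force: [-0.2, -0.8, 0.2]
width: 85.5
```

```bash
python3 go.py 507 -284 215 0.085
```

```text
t 0.775 pos [ 442.4 -369.6  219.6] rot [-3.140e+00 -1.000e-03  1.298e+00] F [-0.2 -0.8  0.2] w 85.5
slide [99.8 39.2  4.7]
turn -0.358
```

Call:
play_rows([
  [45,18,2],
  [90,35,4],
  [100,39,5],
  [100,39,5],
], turn=[-0.17,-0.34,-0.358,-0.358], fingers=[1,1,1,1])

```text
clock: 1.27
eef_pos: [506.8, -283.6, 214.4]
tool_rot: [-3.14, -0.002, 1.656]
force: [0.4, -0.8, -0.2]
width: 85.3
```

```bash
python3 go.py 507 -284 215 0.085; python3 - <<'E'
from h import *
from cell import ctrl,vision
p=vision.camera_params('wrist');im,d=vision.get_image('wrist');cv2.imwrite('pics/w1.png',im)
np.save('pics/w1.npy',p)
for n,X in [('rim',(507,-284,106)),('peg',(507,-284,115))]: print(n,proj(p,X,True).round(1))
crop(im,180,110,170,150,4,'pics/w1c.png')
E
```

```text
t 1.275 pos [ 506.8 -283.6  214.4] rot [-3.140e+00 -2.000e-03  1.656e+00] F [ 0.4 -0.8 -0.2] w 85.3
slide [-0.5  0.2 -0.6]
turn 0.001
rim [256.8 188. ]
peg [256.8 191.3]
```

View pics/w1.png

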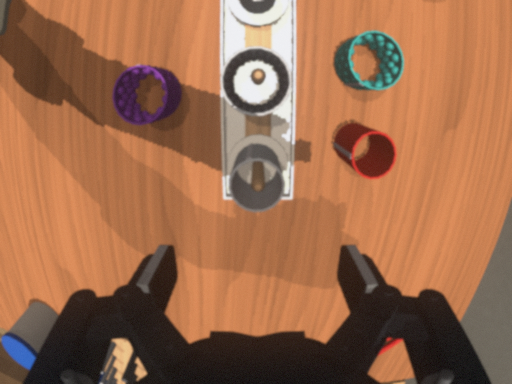

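View pics/w1c.png

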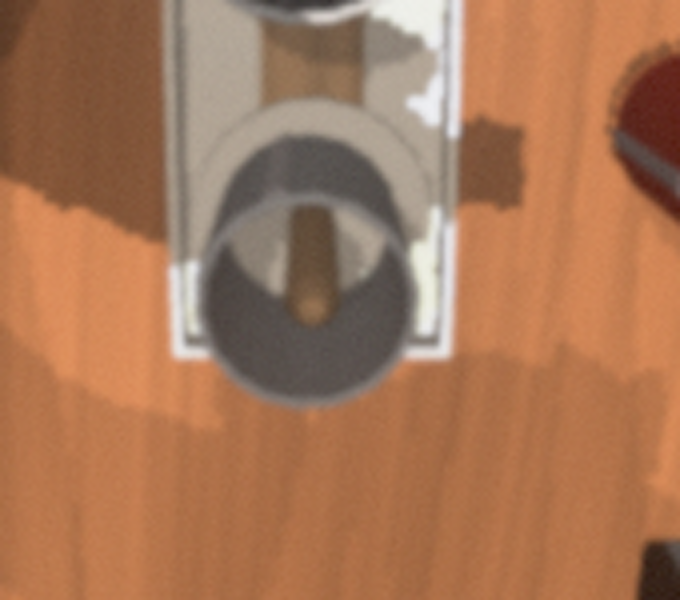

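```bash
python3 - <<'E'
from h import *
p=np.load('pics/w1.npy',allow_pickle=True).item()
c=lambda x,y:((x+.5)/4-.5+180,(y+.5)/4-.5+110)
# rim circle fit by edges at z=106
pts=[(203,298),(414,298),(308,190),(308,407)]
P=np.array([atz(ray(p,*c(*q),True),106) for q in pts]);print(P.round(1),P.mean(0).round(1))
print('x centre',(P[0]+P[1])/2,'y',(P[2]+P[3])/2)
print('peg',atz(ray(p,*c(314,305),True),114).round(1))
ps=__import__('cell').vision.camera_params('scene')
E
```

```text
[[ 483.3 -282.4  106. ]
 [ 530.  -278.3  106. ]
 [ 504.4 -256.   106. ]
 [ 508.8 -306.5  106. ]] [ 506.6 -280.8  106. ]
x centre [ 506.62571521 -280.37252734  106.        ] y [ 506.59395939 -281.25148017  106.        ]
peg [ 507.7 -279.3  114. ]
```

The flask is about 3 mm off in y between the views: the wrist gives -281 and the fixed cameras -284. I'll descend part-way and look again.

Call:
play_rows([
  [1,0,30],
  [1,0,60],
  [1,0,60],
], turn=[0,0,0], fingers=[1,1,1])

```text
clock: 1.7
eef_pos: [502.8, -285.3, 152.5]
tool_rot: [-3.135, -0.002, 1.651]
force: [-0.2, -0.7, 0.4]
width: 85.3
```

```bash
python3 go.py 507 -282 64 0.085; python3 - <<'E'
from h import *
from cell import ctrl,vision
p=vision.camera_params('wrist');im,d=vision.get_image('wrist');cv2.imwrite('pics/w2.png',im)
np.save('pics/w2.npy',p)
for n,X in [('rim',(506.7,-282,106)),('peg',(506.7,-282,115))]: print(n,proj(p,X,True).round(1))
crop(im,160,140,190,150,4,'pics/w2c.png')
E
```

```text
t 1.7 pos [ 502.8 -285.3  152.5] rot [-3.135e+00 -2.000e-03  1.651e+00] F [-0.2 -0.7  0.4] w 85.3
slide [ 2.8  5.1 88.5]
turn -0.005
rim [262.7 211.8]
peg [262.9 217.1]
```

View pics/w2c.png

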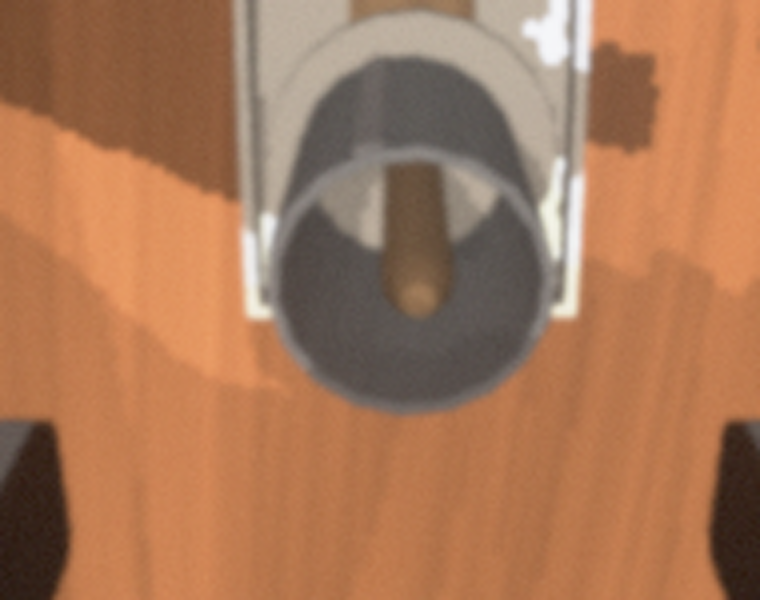

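```bash
python3 - <<'E'
from h import *
p=np.load('pics/w2.npy',allow_pickle=True).item();p1=np.load('pics/w1.npy',allow_pickle=True).item()
c=lambda x,y:((x+.5)/4-.5+160,(y+.5)/4-.5+140)
c1=lambda x,y:((x+.5)/4-.5+180,(y+.5)/4-.5+110)
for z in (103,106,109):
  P=np.array([atz(ray(p,*c(*q),True),z) for q in [(272,280),(550,280),(411,148),(411,412)]])
  print(z,((P[0]+P[1])/2).round(1),((P[2]+P[3])/2).round(1),np.linalg.norm(P[0]-P[1]).round(1),np.linalg.norm(P[2]-P[3]).round(1))
print('peg',atz(ray(p,*c(420,290),True),114).round(1))
for a,b in [((203,298),(272,280)),((414,298),(550,280)),((308,190),(411,148)),((308,407),(411,412)),((308.5,298.5),(411,280))]:
  print(tri([ray(p1,*c1(*a),True),ray(p,*c(*b),True)]))
E
python3 go.py 506.7 -282 64 0.085
```

```text
103 [ 506.5 -281.7  103. ] [ 506.6 -282.8  103. ] 48.9 50.4
106 [ 506.3 -280.5  106. ] [ 506.4 -281.6  106. ] 48.1 49.6
109 [ 506.2 -279.2  109. ] [ 506.3 -280.3  109. ] 47.4 48.9
peg [ 507.6 -278.8  114. ]
(array([ 482.93701274, -281.77544209,  107.755658  ]), [0.444184833826489, 0.44418483382655155])
(array([ 529.73788165, -277.37515419,  108.92304725]), [0.10782858939360133, 0.10782858939389116])
(array([ 504.05324374, -253.57956931,  117.04621761]), [0.1863986495796091, 0.18639864957955074])
(array([ 508.76912925, -307.3744708 ,  104.01721941]), [0.07075484552464517, 0.07075484552457072])
(array([ 506.53239917, -281.04932023,  104.39134487]), [0.15372395543063241, 0.15372395543064332])
t 1.75 pos [ 504.3 -285.4  154. ] rot [-3.137e+00 -1.000e-03  1.651e+00] F [-0.3 -0.2  0.7] w 85.3
slide [ 3.1  3.  90. ]
turn -0.005
```

Call:
play_rows([
  [3,3,25],
  [3,3,50],
  [3,3,75],
  [3,3,90],
  [3,3,90],
], turn=[0,0,0,0,0], fingers=[1,1,1,1,1])

```text
clock: 2.38
eef_pos: [506.4, -282.6, 64.0]
tool_rot: [-3.137, -0.001, 1.65]
force: [-0.1, -0.2, 0.4]
width: 85.7
```

```bash
python3 go.py 506.5 -281.5 64 0.085
```

```text
t 2.375 pos [ 506.4 -282.6   64. ] rot [-3.137e+00 -1.000e-03  1.650e+00] F [-0.1 -0.2  0.4] w 85.7
slide [1.1 0.1 0. ]
turn -0.005
```

Call:
play_rows([
  [1,0,0],
  [1,0,0],
  [1,0,0],
  [1,0,0],
  [1,0,0],
], turn=[0,0,0,0,0], fingers=[0.5,0,0,0,0])

```text
clock: 3.0
eef_pos: [507.0, -281.9, 65.2]
tool_rot: [-3.138, 0.0, 1.65]
force: [-0.4, 0.3, 6.2]
width: 49.0
```

Call:
play_rows([
  [0,0,0],
  [0,0,0],
  [0,0,0],
], turn=[0,0,0], fingers=[0,0,0])

```text
clock: 3.38
eef_pos: [507.0, -281.9, 65.3]
tool_rot: [-3.138, 0.0, 1.65]
force: [-0.2, -0.3, 1.0]
width: 49.1
```

```bash
python3 go.py 506.5 -281.5 64 0.085
```

```text
t 3.375 pos [ 507.  -281.9   65.3] rot [-3.138  0.     1.65 ] F [-0.2 -0.3  1. ] w 49.1
slide [ 0.5 -0.5  1.3]
turn -0.005
```

Gripped at width 49 mm. Now lift straight up.

Call:
play_rows([
  [0,0,-20],
  [0,0,-50],
  [0,0,-85],
  [0,0,-130],
  [0,0,-180],
], turn=[0,0,0,0,0], fingers=[0,0,0,0,0])

```text
clock: 4.0
eef_pos: [506.8, -281.5, 245.9]
tool_rot: [-3.137, -0.001, 1.65]
force: [0.5, 0.3, -1.5]
width: 49.1
```

Call:
play_rows([
  [0,0,-25],
  [0,0,-25],
  [0,0,-25],
], turn=[0,0,0], fingers=[0,0,0])

```text
clock: 4.38
eef_pos: [505.9, -281.2, 269.2]
tool_rot: [-3.134, -0.002, 1.65]
force: [-0.3, -0.4, -2.7]
width: 49.0
```

```bash
python3 go.py 520 201 270 0.085; python3 - <<'E'
from h import *
from cell import ctrl,vision
for n in('wrist','scene','side'):
  p=vision.camera_params(n);im,d=vision.get_image(n);cv2.imwrite(f'pics/{n}3.png',im)
  if n=='wrist': np.save('pics/w3.npy',p); crop(im,130,200,260,150,3,'pics/w3c.png')
a=cv2.imread('pics/scene3.png');b=cv2.imread('pics/side3.png')
cv2.imwrite('pics/ss3.png',np.hstack([cv2.resize(a[60:220,130:290],None,fx=2.5,fy=2.5),cv2.resize(b[60:220,240:400],None,fx=2.5,fy=2.5)]))
E
```

```text
t 4.375 pos [ 505.9 -281.2  269.2] rot [-3.134e+00 -2.000e-03  1.650e+00] F [-0.3 -0.4 -2.7] w 49.0
slide [ 4.795e+02  5.240e+01 -1.000e-01]
turn -0.005
```

View pics/ss3.png

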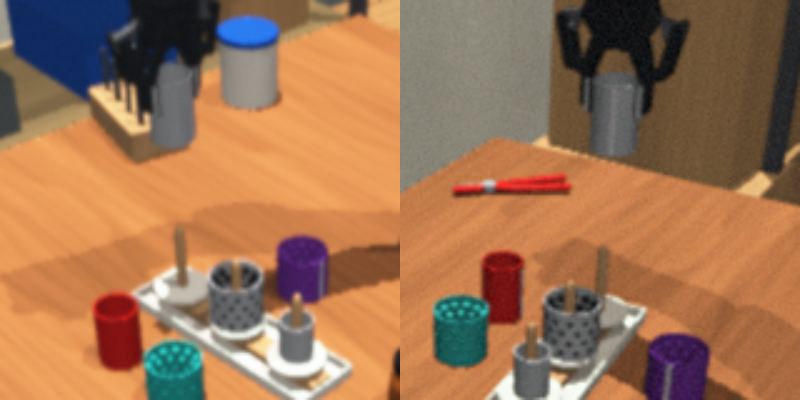

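View pics/w3c.png

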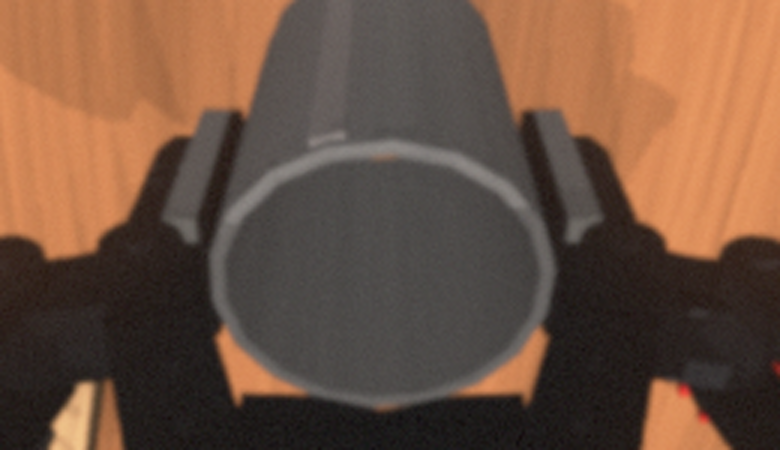

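The flask is held upright and the peg is clear. Now traverse high to just short of the vibrator.

Call:
play_rows([
  [35,5,-5],
  [85,11,-10],
  [145,18,-15],
  [205,25,-15],
  [260,32,-15],
], turn=[0,0,0,0,0], fingers=[0,0,0,0,0])

```text
clock: 5.15
eef_pos: [516.9, -17.3, 283.8]
tool_rot: [-3.133, -0.003, 1.651]
force: [1.4, 0.7, -1.2]
width: 49.1
```

Call:
play_rows([
  [50,7,0],
  [100,14,0],
  [135,18,0],
  [150,20,0],
  [150,20,0],
], turn=[0,0,0,0,0], fingers=[0,0,0,0,0])

```text
clock: 5.78
eef_pos: [524.5, 133.9, 283.4]
tool_rot: [-3.132, -0.002, 1.652]
force: [0.7, 0.3, -2.1]
width: 49.3
```

```bash
cat > look.py <<'E'
import sys
from h import *
from cell import ctrl,vision
n=sys.argv[1]
s=ctrl.read_state()
print('t',s['clock'],'pos',s['eef_pos'].round(1),'rot',s['tool_rot'].round(4),'F',s['force'].round(1),'w',round(s['width'],1))
P={}
for c in('wrist','scene','side'):
  P[c]=vision.camera_params(c);im,d=vision.get_image(c);cv2.imwrite(f'pics/{n}_{c}.png',im)
P['s']=s;np.save(f'pics/{n}.npy',P)
E
python3 look.py a
```

```text
t 5.775 pos [524.5 133.9 283.4] rot [-3.1316e+00 -2.5000e-03  1.6524e+00] F [ 0.7  0.3 -2.1] w 49.3
```

View pics/a_wrist.png

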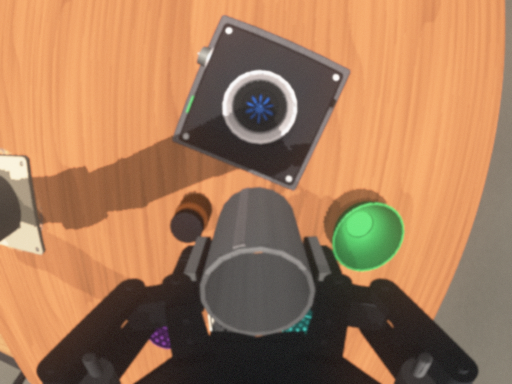

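The wrist view shows the cradle ring and tree centred near (259,107), and the held flask's rim near (258,290). Enlarge both.

```bash
python3 - <<'E'
from h import *
im=cv2.imread('pics/a_wrist.png')
crop(im,210,60,100,95,6,'pics/a_ring.png');crop(im,190,180,135,160,3.75,'pics/a_fl.png')
E
```

```text
(no output)
```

View pics/a_ring.png

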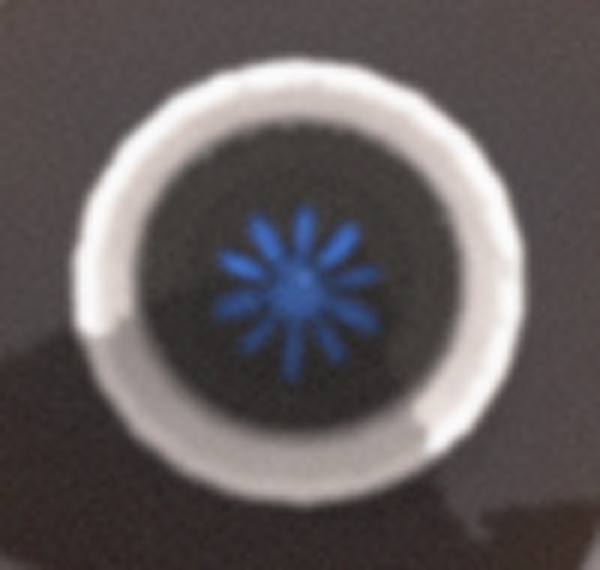

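View pics/a_fl.png

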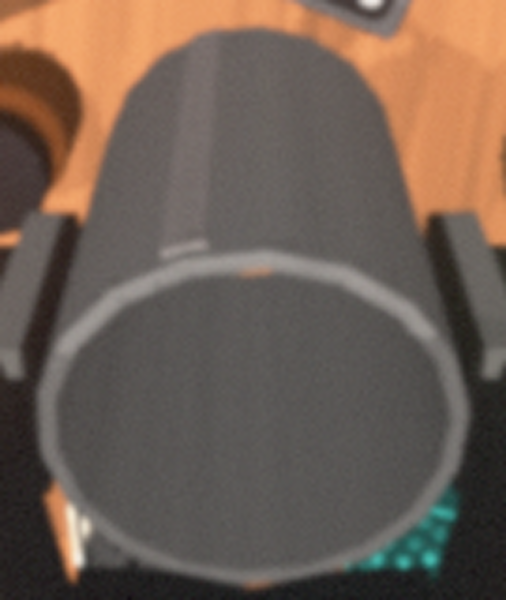

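```bash
cat > fit.py <<'E'
import sys
from h import *
def fitflask(p,s,obs,verbose=True):
    """obs: dict L,R,T,B of rim (px), FT top of foot hull(v), rows: [(v,uL,uR)]"""
    M=Rm(s['tool_rot']);t0=s['eef_pos'];th=np.linspace(0,2*np.pi,241)
    def circ(q,h):
        A=R.from_rotvec([q[3],q[4],0]).as_matrix()
        return np.array([proj(p,t0+M@(A@np.array([25.5*np.cos(a),25.5*np.sin(a),h])+q[:3]),True) for a in th])
    def res(q):
        top=circ(q,-38);bot=circ(q,38)   # tool z is down
        r=[top[:,0].min()-obs['L'],top[:,0].max()-obs['R'],top[:,1].min()-obs['T'],top[:,1].max()-obs['B'],bot[:,1].min()-obs['FT']]
        hull=cv2.convexHull(np.vstack([top,bot]).astype(np.float32))[:,0]
        n=len(hull)
        for v,l,rr in obs['rows']:
            us=[]
            for i in range(n):
                a,b=hull[i],hull[(i+1)%n]
                if (a[1]-v)*(b[1]-v)<=0 and a[1]!=b[1]: us.append(a[0]+(v-a[1])/(b[1]-a[1])*(b[0]-a[0]))
            r+=[min(us)-l,max(us)-rr]
        return r
    o=least_squares(res,[0,0,0,0,0],x_scale=[1,1,1,.02,.02],diff_step=1e-3)
    q=o.x;print('flask centre in tool',q[:3].round(2),'tilt',q[3:].round(4),'res px',np.round(o.fun,2))
    print('world',(t0+M@q[:3]).round(1),'axis',(M@R.from_rotvec([q[3],q[4],0]).apply([0,0,-1])).round(3))
    return q
E
cat > fa.py <<'E'
from fit import *
P=np.load('pics/a.npy',allow_pickle=True).item();p=P['wrist'];s=P['s']
im=cv2.imread('pics/a_wrist.png');sat=cv2.cvtColor(im,cv2.COLOR_BGR2HSV)[...,1].astype(float)
rows=[]
for v in (205,212,220,226):
    m=np.where(sat[v,205:310]<60)[0]+205;
    row=sat[v]
    l=r=255
    while row[l]<70:l-=1
    while row[r]<70:r+=1
    lf=l+(row[l]-70)/(row[l]-row[l+1]); rf=r-(row[r]-70)/(row[r]-row[r-1])
    rows.append((v,lf,rf))
print(np.round(rows,1))
k=3.75;cx=lambda x:(x+.5)/k-.5+190;cy=lambda y:(y+.5)/k-.5+180
obs=dict(L=cx(38),R=cx(470),T=cy(252),B=cy(585),FT=cy(27),rows=rows)
q=fitflask(p,s,obs)
c=lambda x,y:((x+.5)/6-.5+210,(y+.5)/6-.5+60)
Q=np.array([atz(ray(p,*c(*a),True),137) for a in [(73,281),(524,281),(298,58),(298,505)]])
print('ring',((Q[0]+Q[1])/2).round(1),((Q[2]+Q[3])/2).round(1),np.linalg.norm(Q[0]-Q[1]),np.linalg.norm(Q[2]-Q[3]))
print('tree',atz(ray(p,*c(300,290),True),168).round(1))
E
python3 fa.py
```

```text
[[205.  224.1 288.9]
 [212.  221.1 292.1]
 [220.  218.3 294.5]
 [226.  216.6 296.1]]
flask centre in tool [-1.94  0.39 -1.  ] tilt [ 0.0072 -0.0112] res px [ 0.24 -0.36  0.01 -0.23  1.42 -0.31  0.17 -0.82  0.44 -0.27  0.45 -0.17
  0.65]
world [525.1 132.  284.4] axis [0.016 0.01  1.   ]
ring [520.1 203.9 137. ] [520.1 203.1 137. ] 72.63275769593689 73.02491664682346
tree [520.4 203.6 168. ]
```

```bash
python3 go.py 519.5 204.5 245 0.085
```

```text
t 5.925 pos [524.9 131.4 283.7] rot [-3.132e+00 -1.000e-03  1.648e+00] F [ 0.5 -0.  -2.1] w 48.9
slide [73.2  0.6 38.8]
turn -0.008
```

Call:
play_rows([
  [20,0,5],
  [45,0,15],
  [65,1,30],
  [73,1,38],
  [73,1,38],
], turn=[0,0,0,0,0], fingers=[0,0,0,0,0])

```text
clock: 6.55
eef_pos: [519.8, 203.2, 245.2]
tool_rot: [-3.131, -0.0, 1.648]
force: [-0.5, 0.2, -1.3]
width: 49.2
```

Call:
play_rows([
  [0,0,0],
  [0,0,0],
  [0,0,0],
], turn=[0,0,0], fingers=[0,0,0])

```text
clock: 6.92
eef_pos: [520.1, 202.7, 245.6]
tool_rot: [-3.131, -0.0, 1.647]
force: [-0.0, 0.0, -1.4]
width: 49.0
```

```bash
python3 look.py b; python3 - <<'E'
from h import *
a=cv2.imread('pics/b_scene.png');b=cv2.imread('pics/b_side.png')
crop(a,265,170,110,100,6,'pics/b_s.png');crop(b,145,160,120,115,5,'pics/b_d.png');
E
```

```text
t 6.925 pos [520.1 202.7 245.6] rot [-3.1313e+00 -3.0000e-04  1.6466e+00] F [-0.   0.  -1.4] w 49.0
```

View pics/b_s.png

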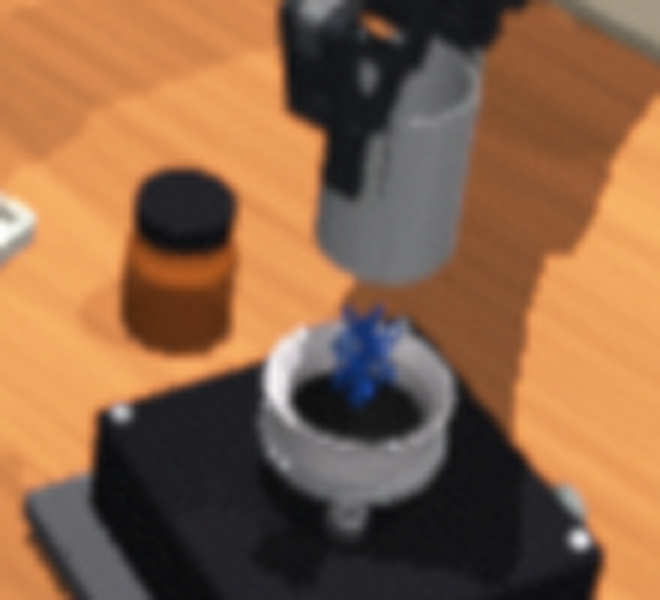

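View pics/b_d.png

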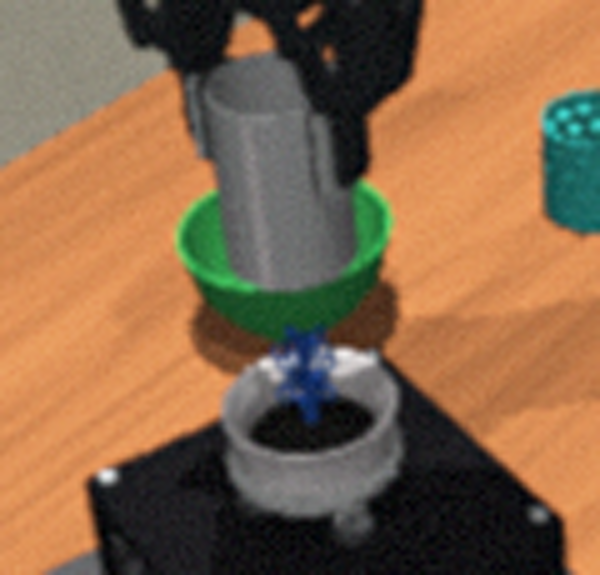

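View pics/b_wrist.png

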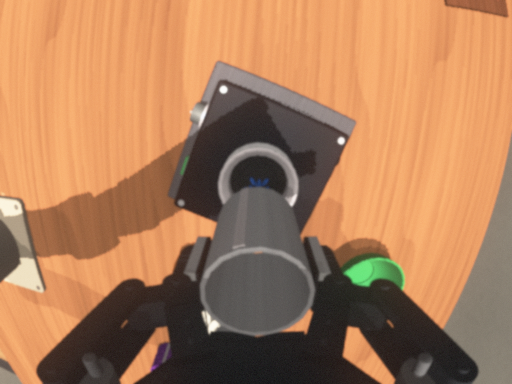

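```bash
cat > fb.py <<'E'
import sys
from h import *
n=sys.argv[1]
P=np.load(f'pics/{n}.npy',allow_pickle=True).item();s=P['s']
def edges(img,vs,u0,thr):
    sat=cv2.cvtColor(img,cv2.COLOR_BGR2HSV)[...,1].astype(float);out=[]
    for v in vs:
        row=sat[v];l=r=u0(v)
        while row[l]<thr:l-=1
        while row[r]<thr:r+=1
        out.append((v,l+(row[l]-thr)/(row[l]-row[l+1]),r-(row[r]-thr)/(row[r]-row[r-1])))
    return out
a=cv2.imread(f'pics/{n}_scene.png');b=cv2.imread(f'pics/{n}_side.png')
ea=edges(a,eval(sys.argv[2]),lambda v:330,75);eb=edges(b,eval(sys.argv[3]),lambda v:203,75)
print(np.round(ea,1).tolist());print(np.round(eb,1).tolist())
def bot(img,u,v0):
    sat=cv2.cvtColor(img,cv2.COLOR_BGR2HSV)[...,1].astype(float);v=v0
    while sat[v,u]<75:v+=1
    return v-(sat[v,u]-75)/(sat[v,u]-sat[v-1,u])
ba=[(u,bot(a,u,205)) for u in (324,328,332,336)]
bb=[(u,bot(b,u,205)) for u in (196,200,204,208)]
print(np.round(ba,1).tolist(),np.round(bb,1).tolist())
th=np.linspace(0,2*np.pi,181)
def inter(H,k,val):
    o=[];m=len(H)
    for i in range(m):
        A,B=H[i],H[(i+1)%m]
        if (A[k]-val)*(B[k]-val)<=0 and A[k]!=B[k]: o.append(A[1-k]+(val-A[k])/(B[k]-A[k])*(B[1-k]-A[1-k]))
    return o
def hull(p,q):
    A=R.from_rotvec([q[3],q[4],0]).as_matrix()
    pts=[proj(p,q[:3]+A@np.array([25.5*np.cos(t),25.5*np.sin(t),h])) for t in th for h in(-38,38)]
    return cv2.convexHull(np.array(pts,np.float32))[:,0]
def res(q):
    r=[]
    for c,e,bo,useL in(('scene',ea,ba,True),('side',eb,bb,True)):
        H=hull(P[c],q)
        for v,l,rr in e:
            x=inter(H,1,v)
            if c=='scene' and v<204 : r+=[max(x)-rr]
            elif c=='side' and v<196: r+=[min(x)-l]
            else: r+=[min(x)-l,max(x)-rr]
        for u,v in bo: r.append(max(inter(H,0,u))-v)
    return r
o=least_squares(res,np.r_[s['eef_pos'],0,0],x_scale=[1,1,1,.02,.02],diff_step=1e-4,loss='soft_l1')
print('flask world',o.x[:3].round(2),'tilt',o.x[3:].round(4),'res',np.round(res(o.x),2))
E
python3 fb.py b "[190,195,200,205,206,207,208]" "[180,185,190,200,204,208,211]"
```

```text
[[190.0, 318.1, 343.5], [195.0, 319.5, 342.6], [200.0, 318.8, 341.9], [205.0, 317.9, 341.2], [206.0, 317.7, 340.9], [207.0, 317.5, 340.6], [208.0, 317.5, 340.5]]
[[180.0, 181.8, 217.4], [185.0, 182.7, 211.8], [190.0, 184.2, 215.2], [200.0, 188.6, 214.6], [204.0, 189.0, 215.2], [208.0, 189.8, 215.7], [211.0, 190.3, 215.2]]
[[324.0, 215.6], [328.0, 216.8], [332.0, 216.7], [336.0, 215.4]] [[196.0, 216.7], [200.0, 217.8], [204.0, 217.7], [208.0, 216.8]]Traceback (most recent call last):
  File "fb.py", line 45, in <module>
    o=least_squares(res,np.r_[s['eef_pos'],0,0],x_scale=[1,1,1,.02,.02],diff_step=1e-4,loss='soft_l1')
    return func(*args, **kwargs)
    result = trf(vector_fun.fun, vector_fun.jac, x0, f0, J0, lb, ub, ftol, xtol,
                 gtol, max_nfev, x_scale, loss_function, tr_solver,
                 tr_options.copy(), verbose, callback=callback_wrapped)
    return trf_no_bounds(
        fun, jac, x0, f0, J0, ftol, xtol, gtol, max_nfev, x_scale,
        loss_function, tr_solver, tr_options, verbose, callback=callback)
    f_new = fun(x_new)
    self._update_fun()
    ~~~~~~~~~~~~~~~~^^
    self.f = self.fun_wrapped(xp_copy(self.x))
             ~~~~~~~~~~~~~~~~^^^^^^^^^^^^^^^^^
    return np.atleast_1d(self.fun(x))
                         ~~~~~~~~^^^
    return self.f(x, *self.args, **self.kwargs)
           ~~~~~~^^^^^^^^^^^^^^^^^^^^^^^^^^^^^^
  File "fb.py", line 40, in res
    if c=='scene' and v<204 : r+=[max(x)-rr]
                                  ~~~^^^
ValueError: max() iterable argument is empty
```

```bash
python3 - <<'E'
t=open('fb.py').read()
t=t.replace("return cv2.convexHull(np.array(pts,np.float32))[:,0]","pts=np.array(pts);from scipy.spatial import ConvexHull;return pts[ConvexHull(pts).vertices]")
t=t.replace("x=inter(H,1,v)","x=inter(H,1,v) or [e[0][1]+40]").replace("max(inter(H,0,u))","max(inter(H,0,u) or [v+20])")
t=t.replace(",diff_step=1e-4","")
open('fb.py','w').write(t)
t=open('fit.py').read()
t=t.replace("hull=cv2.convexHull(np.vstack([top,bot]).astype(np.float32))[:,0]","pts=np.vstack([top,bot]);from scipy.spatial import ConvexHull;hull=pts[ConvexHull(pts).vertices]").replace(",diff_step=1e-3","")
open('fit.py','w').write(t)
E
python3 fa.py
python3 fb.py b "[190,195,200,205,206,207,208]" "[180,185,200,204,208,211]"
python3 - <<'E'
from h import *
im=cv2.imread('pics/b_wrist.png');crop(im,190,130,135,210,2.85,'pics/b_w.png')
E
```

```text
[[205.  224.1 288.9]
 [212.  221.1 292.1]
 [220.  218.3 294.5]
 [226.  216.6 296.1]]
flask centre in tool [-1.94  0.39 -0.99] tilt [ 0.0073 -0.0112] res px [ 0.25 -0.37  0.01 -0.24  1.42 -0.31  0.16 -0.82  0.43 -0.27  0.45 -0.17
  0.65]
world [525.1 132.  284.4] axis [0.016 0.01  1.   ]
ring [520.1 203.9 137. ] [520.1 203.1 137. ] 72.63275769593689 73.02491664682346
tree [520.4 203.6 168. ]
[[190.0, 318.1, 343.5], [195.0, 319.5, 342.6], [200.0, 318.8, 341.9], [205.0, 317.9, 341.2], [206.0, 317.7, 340.9], [207.0, 317.5, 340.6], [208.0, 317.5, 340.5]]
[[180.0, 181.8, 217.4], [185.0, 182.7, 211.8], [200.0, 188.6, 214.6], [204.0, 189.0, 215.2], [208.0, 189.8, 215.7], [211.0, 190.3, 215.2]]
[[324.0, 215.6], [328.0, 216.8], [332.0, 216.7], [336.0, 215.4]] [[196.0, 216.7], [200.0, 217.8], [204.0, 217.7], [208.0, 216.8]]
flask world [522.57 202.46 249.66] tilt [-0.0557  0.107 ] res [ 0.22  0.36  0.32 -0.31  0.22 -0.22  0.32 -0.16  0.44 -0.29  0.41  1.26
  1.14  1.11  1.17  0.19  0.77 -1.06  0.84 -0.36  1.19 -0.01  1.25  0.3
 -0.02 -0.15 -0.83 -1.18 -1.32]
```

View pics/b_w.png

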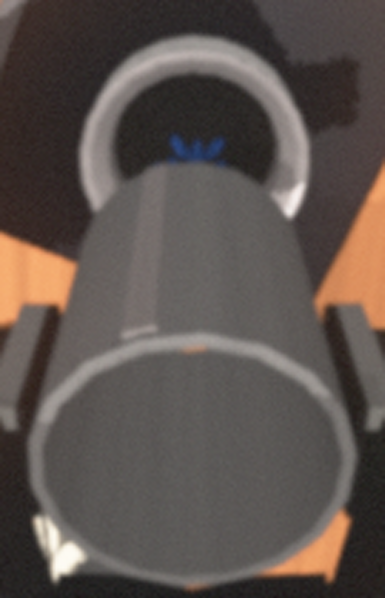

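```bash
cat > ov.py <<'E'
import sys
from h import *
n=sys.argv[1]; fx,fy,fz=map(float,sys.argv[2:5]); rx,ry=map(float,sys.argv[5:7]); rz=float(sys.argv[7]) if len(sys.argv)>7 else 137
P=np.load(f'pics/{n}.npy',allow_pickle=True).item()
outs=[]
for c,x0,y0 in(('scene',265,165),('side',145,155)):
    im=cv2.imread(f'pics/{n}_{c}.png');k=6
    w=115
    cr=cv2.resize(im[y0:y0+w,x0:x0+w-15],None,fx=k,fy=k,interpolation=cv2.INTER_CUBIC)
    def circ(X,r,col):
        pts=[(proj(P[c],np.add(X,[r*np.cos(t),r*np.sin(t),0]))-[x0,y0]+.5)*k-.5 for t in np.linspace(0,2*np.pi,100)]
        cv2.polylines(cr,[np.round(pts).astype(np.int32)],True,col,1)
    circ((fx,fy,fz-38),25.5,(0,255,255));circ((fx,fy,fz+38),25.5,(0,255,255))
    circ((rx,ry,rz),36.5,(0,0,255))
    outs.append(cv2.resize(cr,None,fx=2/3,fy=2/3,interpolation=cv2.INTER_AREA))
cv2.imwrite(f'pics/ov_{sys.argv[-1]}.png',np.hstack(outs))
E
python3 ov.py b 520.5 200.8 247.5 519.8 201 137 b1
```

```text
(no output)
```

View pics/ov_b1.png

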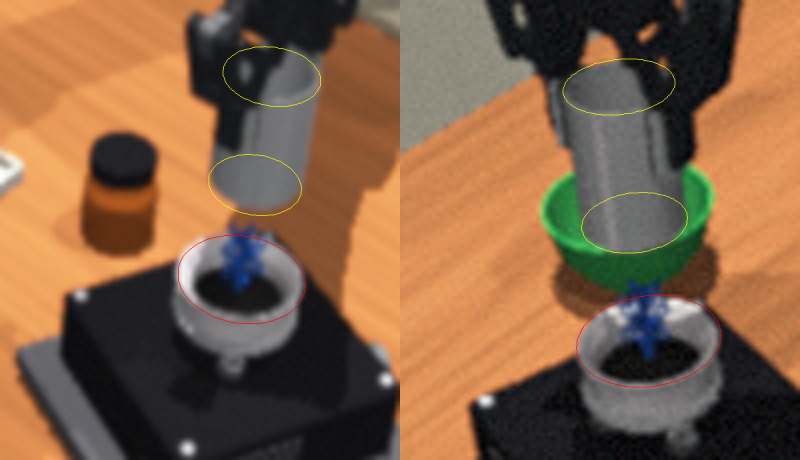

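```bash
python3 - <<'E'
from fit import *
P=np.load('pics/b.npy',allow_pickle=True).item();p=P['wrist'];s=P['s']
k=2.85;cx=lambda x:(x+.5)/k-.5+190;cy=lambda y:(y+.5)/k-.5+130
rows=[(cy(230),cx(86),cx(300)),(cy(270),cx(73),cx(315))]
fitflask(p,s,dict(L=cx(29),R=cx(355),T=cy(333),B=cy(587),FT=cy(160),rows=rows))
th=np.linspace(0,6.283,361)
def res(q):
    c=np.array([proj(p,[q[0]+36.5*np.cos(a),q[1]+36.5*np.sin(a),137],True) for a in th])
    return [c[:,0].min()-cx(80),c[:,0].max()-cx(309),c[:,1].min()-cy(36)]
o=least_squares(res,[520,202]);print('ring',o.x.round(1),np.round(o.fun,2))
E
```

```text
flask centre in tool [ 0.21  0.72 -2.67] tilt [-0.0053  0.0102] res px [-1.    1.07  0.21 -0.41 -0.89  0.65 -0.23  1.17 -1.66]
world [520.8 203.  248.3] axis [ 0.006 -0.01   1.   ]
ring [520.  206.7] [-0.76  0.76  0.06]
```

The fixed cameras show flask and ring coaxial within about 1 mm, while the wrist view suggests +3 mm in y. I'll trust the fixed views more, lower until the foot is just above the collar, and check again.

Call:
play_rows([
  [1,0,10],
  [1,0,25],
  [1,0,40],
  [1,0,52],
  [1,0,55],
], turn=[0,0,0,0,0], fingers=[0,0,0,0,0])

```text
clock: 7.7
eef_pos: [518.6, 203.8, 189.1]
tool_rot: [-3.129, 0.0, 1.647]
force: [0.6, 0.5, -2.0]
width: 49.3
```

Call:
play_rows([
  [0,0,0],
  [0,0,0],
  [0,0,0],
], turn=[0,0,0], fingers=[0,0,0])

```text
clock: 8.07
eef_pos: [518.8, 203.9, 189.5]
tool_rot: [-3.13, 0.0, 1.647]
force: [1.1, -0.4, -2.1]
width: 48.8
```

```bash
python3 look.py c; python3 ov.py c 520 201 193 519.8 201 137 c1;  python3 - <<'E'
from h import *
a=cv2.imread('pics/c_scene.png');b=cv2.imread('pics/c_side.png')
crop(a,295,185,60,75,8,'pics/c_s.png');crop(b,175,180,60,85,7,'pics/c_d.png');
E
```

```text
t 8.075 pos [518.8 203.9 189.5] rot [-3.1298  0.      1.6474] F [ 1.1 -0.4 -2.1] w 48.8
```

View pics/ov_c1.png

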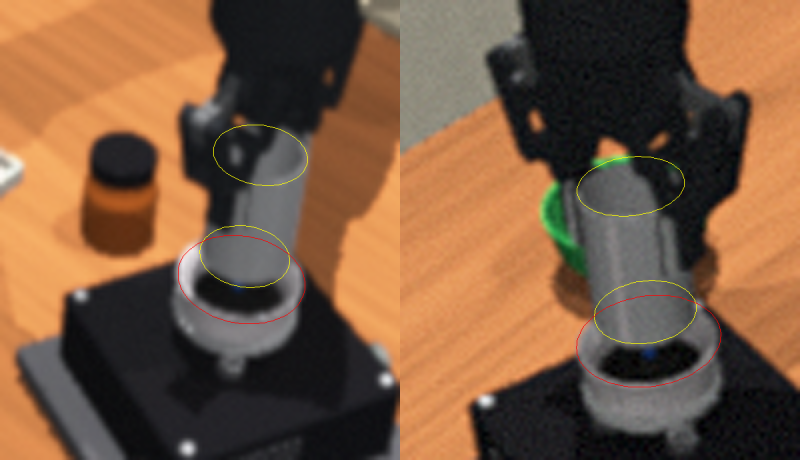

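View pics/c_s.png

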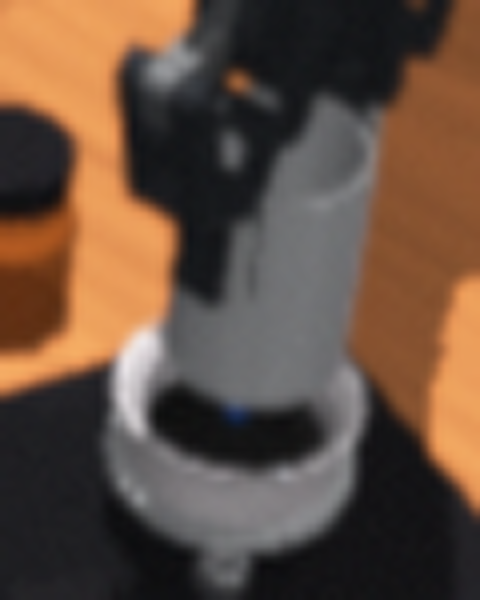

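View pics/c_d.png

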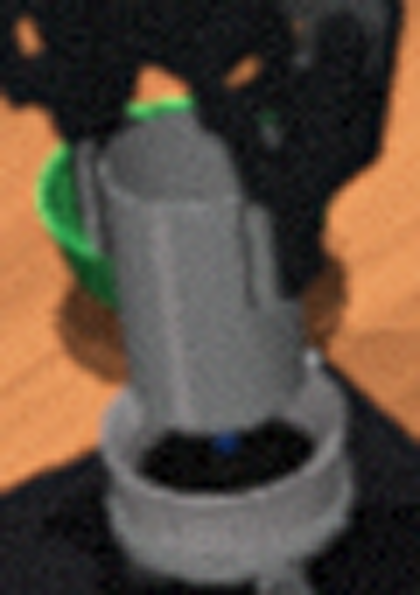

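In scene the foot sits about 1 px right of the ring axis, and in side about 0.6 px left of it. That puts the flask about 2 mm too far in +y. I'll correct and lower gently.

Call:
play_rows([
  [-2,0,0],
  [-2,0,5],
  [-2,0,10],
  [-2,0,14],
  [-2,0,14],
], turn=[0,0,0,0,0], fingers=[0,0,0,0,0])

```text
clock: 8.85
eef_pos: [518.4, 201.7, 174.8]
tool_rot: [-3.128, 0.0, 1.647]
force: [-0.3, 0.5, -1.5]
width: 49.2
```

Call:
play_rows([
  [0,0,3],
  [0,0,6],
  [0,0,8],
  [0,0,8],
], turn=[0,0,0,0], fingers=[0,0,0,0])

```text
clock: 9.35
eef_pos: [518.2, 201.6, 166.7]
tool_rot: [-3.128, 0.001, 1.648]
force: [0.5, -0.5, -1.1]
width: 49.1
```

```bash
python3 look.py d; python3 ov.py d 520 201 171 519.8 201 137 d1;  python3 - <<'E'
from h import *
a=cv2.imread('pics/d_scene.png');b=cv2.imread('pics/d_side.png')
crop(a,295,185,60,75,8,'pics/d_s.png');crop(b,175,180,60,85,7,'pics/d_d.png');
E
```

```text
t 9.35 pos [518.2 201.6 166.7] rot [-3.1282e+00  5.0000e-04  1.6475e+00] F [ 0.5 -0.5 -1.1] w 49.1
```

View pics/d_s.png

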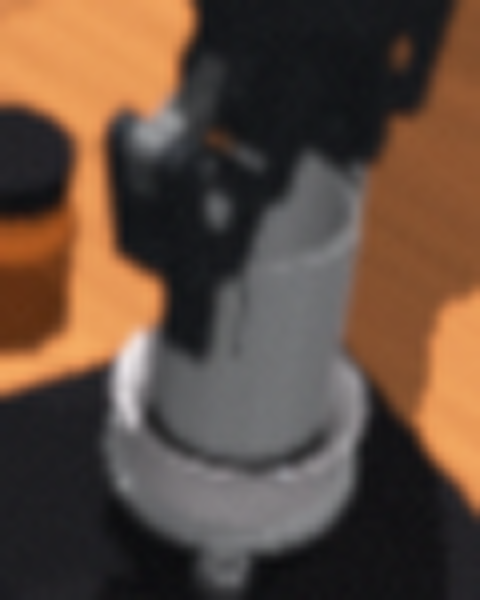

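View pics/d_d.png

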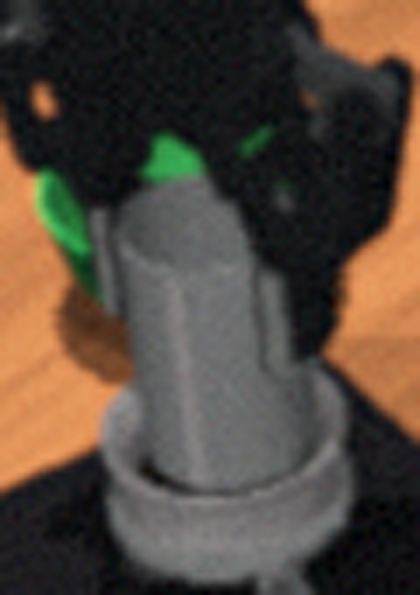

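The flask is inside the funnel, about 1.5 mm towards -x and well aligned in y. Correct, then go on.

Call:
play_rows([
  [0,1.5,0],
  [0,1.5,2],
  [0,1.5,4],
  [0,1.5,4],
], turn=[0,0,0,0], fingers=[0,0,0,0])

```text
clock: 10.0
eef_pos: [519.6, 201.7, 162.7]
tool_rot: [-3.128, 0.001, 1.648]
force: [0.5, -1.1, -1.4]
width: 49.2
```

Call:
play_rows([
  [0,0.3,1],
  [0,0.3,2],
  [0,0.3,3],
  [0,0.3,3],
], turn=[0,0,0,0], fingers=[0,0,0,0])

```text
clock: 10.5
eef_pos: [519.8, 201.8, 159.6]
tool_rot: [-3.128, 0.001, 1.648]
force: [-0.6, -0.4, -3.1]
width: 49.3
```

Call:
play_rows([
  [0,0,1],
  [0,0,2],
  [0,0,3],
  [0,0,3],
], turn=[0,0,0,0], fingers=[0,0,0,0])

```text
clock: 11.0
eef_pos: [519.7, 201.7, 156.5]
tool_rot: [-3.128, 0.001, 1.648]
force: [0.8, -0.2, -1.7]
width: 49.1
```

Call:
play_rows([
  [0,0,1],
  [0,0,1.5],
  [0,0,2],
  [0,0,2],
], turn=[0,0,0,0], fingers=[0,0,0,0])

```text
clock: 11.5
eef_pos: [519.7, 201.7, 154.6]
tool_rot: [-3.128, 0.001, 1.648]
force: [0.4, -0.1, -1.4]
width: 49.1
```

```bash
python3 look.py e;  python3 - <<'E'
from h import *
a=cv2.imread('pics/e_scene.png');b=cv2.imread('pics/e_side.png')
crop(a,295,185,60,75,8,'pics/e_s.png');crop(b,175,180,60,85,7,'pics/e_d.png');
E
```

```text
t 11.5 pos [519.7 201.7 154.6] rot [-3.1279e+00  7.0000e-04  1.6475e+00] F [ 0.4 -0.1 -1.4] w 49.1
```

View pics/e_s.png

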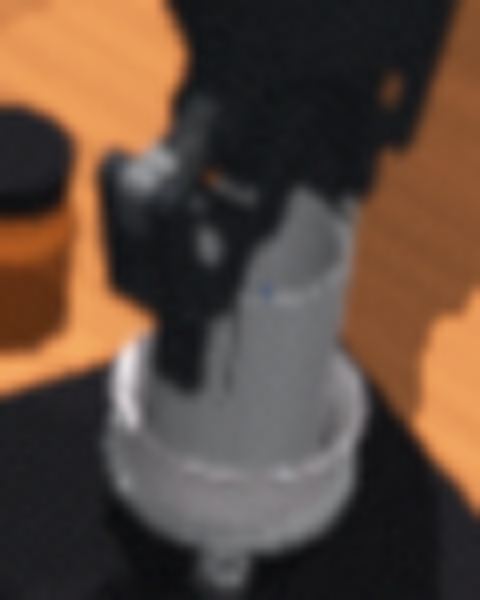

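View pics/e_d.png

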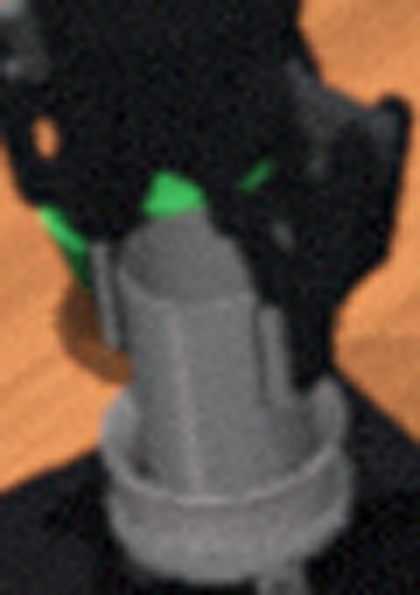

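The flask is in the collar with no lateral force and hasn't quite reached the seat. Step down until contact.

Call:
play_rows([
  [0,0,0.7],
  [0,0,1.4],
  [0,0,2],
  [0,0,2],
], turn=[0,0,0,0], fingers=[0,0,0,0])

```text
clock: 12.15
eef_pos: [519.7, 201.7, 152.8]
tool_rot: [-3.128, 0.001, 1.648]
force: [-1.7, -1.6, 5.4]
width: 49.1
```

Call:
play_rows([
  [0,0,0.5],
  [0,0,1],
  [0,0,1.5],
  [0,0,1.5],
], turn=[0,0,0,0], fingers=[0,0,0,0])

```text
clock: 12.65
eef_pos: [519.7, 201.7, 151.7]
tool_rot: [-3.128, 0.001, 1.648]
force: [-1.3, -0.9, 6.7]
width: 49.1
```

Contact came at TCP z≈153.2 (Fz +5 to +7 N) and the springs have begun to sink. Now press through the travel.

Call:
play_rows([
  [0,0,1],
  [0,0,2],
  [0,0,3],
  [0,0,4],
  [0,0,4],
], turn=[0,0,0,0,0], fingers=[0,0,0,0,0])

```text
clock: 13.28
eef_pos: [519.6, 201.8, 148.4]
tool_rot: [-3.129, 0.001, 1.648]
force: [-2.3, -1.0, 8.3]
width: 49.1
```

Call:
play_rows([
  [0,0,1],
  [0,0,2],
  [0,0,3],
  [0,0,4],
  [0,0,4],
], turn=[0,0,0,0,0], fingers=[0,0,0,0,0])

```text
clock: 13.9
eef_pos: [519.6, 201.8, 145.4]
tool_rot: [-3.129, 0.001, 1.648]
force: [-3.1, -1.7, 11.4]
width: 48.8
```

Call:
play_rows([
  [0,0,1],
  [0,0,2],
  [0,0,3],
  [0,0,4],
  [0,0,4],
], turn=[0,0,0,0,0], fingers=[0,0,0,0,0])

```text
clock: 14.52
eef_pos: [519.6, 201.8, 142.6]
tool_rot: [-3.13, 0.002, 1.647]
force: [-4.2, -1.7, 13.5]
width: 49.1
```

Call:
play_rows([
  [0,0,1],
  [0,0,2],
  [0,0,3],
  [0,0,3],
], turn=[0,0,0,0], fingers=[0,0,0,0])

```text
clock: 15.02
eef_pos: [519.6, 201.8, 142.1]
tool_rot: [-3.131, 0.002, 1.647]
force: [-5.9, -1.9, 23.2]
width: 49.4
```

The force jumped to 23 N with almost no travel, so the cradle is on its stop. Check it holds, and look.

```bash
python3 look.py f;  python3 - <<'E'
from h import *
from cell import ctrl
s=ctrl.read_state();print(s['clock'],s['eef_pos'].round(2),s['force'].round(1),s['torque'].round(2))
a=cv2.imread('pics/f_scene.png');b=cv2.imread('pics/f_side.png')
for n in 'ef':
  A=cv2.imread(f'pics/{n}_scene.png')[185:275,265:365];B=cv2.imread(f'pics/{n}_side.png')[185:275,155:255]
  cv2.imwrite(f'pics/{n}_2.png',cv2.resize(np.hstack([A,B]),None,fx=4,fy=4,interpolation=cv2.INTER_CUBIC))
cv2.imwrite('pics/ef.png',cv2.resize(np.vstack([cv2.imread('pics/e_2.png'),cv2.imread('pics/f_2.png')]),(660,594)))
E
```

```text
t 15.025 pos [519.6 201.8 142.1] rot [-3.1314e+00  2.2000e-03  1.6475e+00] F [-5.9 -1.9 23.2] w 49.4
15.175 [519.59 201.81 142.13] [-6.8 -3.1 22.6] [-0.7   1.32 -0.01]
```

View pics/ef.png

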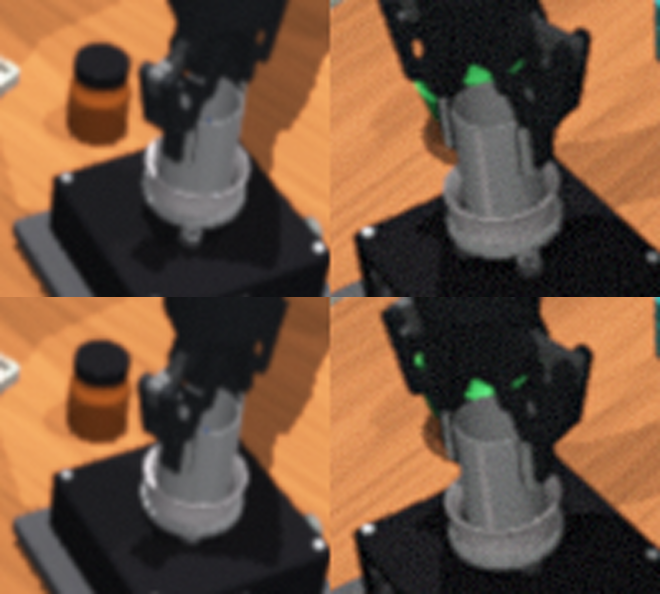

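View pics/f_scene.png

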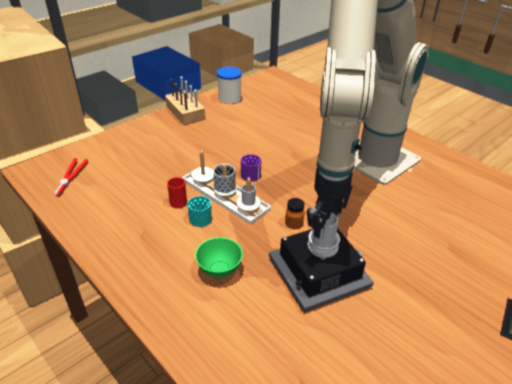

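```bash
python3 - <<'E'
from cell import ctrl
print(ctrl.finish_job())
s=ctrl.read_state();print(s['clock'],s['eef_pos'].round(2),s['force'].round(1),s['width'])
E
```

```text
the job is handed in; nothing more can be done
None
the job is handed in; nothing more can be done
```

I lifted the tallest flask off its end peg, carried it across high, and lowered it over the wax tree into the cradle. I then pressed it down onto the stop and handed the job in at about 15 s, still gripping and pushing.

**Last checks before handing in:**
- **Push:** about 23 N upward on the tool, steady. It jumped from 13.5 N to 23 N within 0.5 mm of travel, which is the stop.
- **Travel:** the tool moved 11 to 12 mm from first contact to the stop. Both fixed cameras show the collar sunk into the vibrator top.
- **Flask:** still gripped at 49 mm, upright as far as the pictures show; the tool was within about 0.01 rad of vertical. There is a 6 to 7 N side load, so it is probably resting against one side of the collar.
- **Other objects:** the other flasks, the bowl and the jar appear to be where they started. I saw no sign of the tree being touched, and no force rise before the flask met the seat.

**Disagreement:** the wrist camera put the cradle up to about 4 mm further in +y than the fixed cameras did. I followed the fixed cameras, and the flask entered the collar without side force.

I got no reading of the cradle joint or a verdict, and the state could not be read after handing in.

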